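# Uncover the staining bath and drain the slide rack

### The arm

A 7-joint arm with a two-finger parallel gripper is mounted at the origin on the work surface. World frame = base frame: x ahead of the robot, y to its left, z up, the work surface at z = 0. Lengths are in m, angles in rad, forces in N, time in s.
With the tool pointing down it reaches from about 0.4 to 0.85 m from the base axis. Payload 4.5 kg.
Tool frame: the origin (TCP) lies at the very end of the fingers, on their centre line; the grasp point (between the pads) lies 19 mm behind it; z points along the fingers, y is the line along which they close (so a half turn about z gives the same grasp; the last joint's range is limited). The gripper opens to 88 mm and grips with 3 to 60 N. Pads are 18 mm wide; open, the fingers measure 123 mm over their backs; the gripper's body (75 mm by 187 mm) begins 45 mm behind the grasp point.
Start: joints at [-1.109, 0.689, -0.195, 1.565, 0.157, 0.902, -0.215], TCP at [0.259, 0.569, 0.239] pointing down, gripper open.
Joint ranges: [-3.01, 3.01], [-0.46, 2.08], [-1.47, 1.51], [0.13, 2.56], [-1, 4.14], [0.04, 2.09], [-2.66, 2.66]. Speed limits (rad/s): [2.57, 2.57, 3.14, 3.14, 3.14, 3.14, 3.14].

### API

Orientations are given as a unit quaternion [x, y, z, w].
In Python, from plant import r, eyes, nets gives the robot as it stands.
- The arm moves only by the shell command python3 -m pendant 'ROWS' [FORCE]. ROWS is JSON, a list of rows, each an object of numbers: "claw": the opening, from 0 (shut) to 1 (fully open); "dx", "dy", "dz": the shift along the world's x, y, z in mm; "twist": the turn about the world's z in rad. In form: [{"claw": .., "dx": .., "dy": .., "dz": .., "twist": ..}, ...]. A call has 1 to 8 rows; each row is the pose to reach, as a shift and turn from the pose commanded when the call began; what a row does not reach only later rows make up. A row lasts 1/10 s, in which the tool goes at most 50 mm and 8.59 degrees, less where a joint would pass 70% of its speed; a pose out of reach is approached as far as the arm can. A call with a gripper value outside its range is refused whole. The fingers move at their own pace and stop on an object; FORCE is the grip in N (left out, the last holds). Time passes only in rows, so rows that repeat a pose let the fingers close. It gives the time, the measured TCP pose, the force, the opening and the grip force at its end, in the units of the state.
- r.get_state(): the state, without advancing time (a new reading comes with each control period).
- eyes.snapshot(name): name is "scene" or "top"; returns (picture, depth): 384x512x3 uint8, blue, green, red; 384x512 float32, m along the optical axis (not along the pixel's ray), 0 where there is no reading.
- eyes.camera_info(name): a dict with "K" (3x3 intrinsics, pixels), "world_to_cam" (4x4, takes a point from world to camera coordinates). Camera axes: x right, y down, z forward; pixel columns grow to the right and rows downward; lengths in m; the calibration is good to about 2 mm. A picture is of the moment at which its call begins. camera_info takes no time and is no camera call.
- r.finish_job(): hands the job in; it is judged then, once.
Trained networks look in the newest picture that a camera, given by its name, has taken for a name from the list of things; names that differ only in an ending like _2 or _b are one class to them, and where a whole thing is asked for, a point or a joint stands for the part that bears it (a point fixed in the world has none). Each returns a list of dicts, best first, with "confidence" (0 to 1); they miss things now and then, are a little off and sometimes report something else, mostly with a low value. They report only what shows in the picture. A call takes as long as a camera call. They do not tell look-alikes from the thing itself.
- nets.spot_in(camera, query): "box" ([left, top, width, height] as shares, 0 to 1, of the picture: columns of its width, rows of its height, round what is visible of it).
- nets.place_of(camera, query): "position" ([column, row] as shares, 0 to 1, of the picture: columns of its width, rows of its height: a listed point, or the origin of a listed thing).
The state is a dict: "clock": time; "q": joint angles; "qd": joint speeds; "joint_torque": joint torques, N m; "tool_pos": TCP position; "eef_rot": TCP orientation; "contact_force": force on the tool from outside, world axes, zero at the start; "moment": the same for the moment, N m; "opening": opening from 0.0 (shut) to 1.0 (fully open); "finger_force": force on a finger pad.
Only numpy, scipy, OpenCV 4.12 (cv2) and the standard library are available. Lean on these libraries where they do the work, as an engineer would, in place of code of your own. Each camera call takes 0.05 s, during which the arm holds its last target. There are 200 camera calls.

### The job

Take the folded metal cover off the bath by its red grip and hang it astride the middle of the rail's bar, letting go of it there. Then draw the slide rack out of the bath by its blue handle, tip it end-down so that its length slopes at about 45 degrees with the handle still on the upper side, and finish while still holding it like that, still and centred over the drip tray, at least a hand's breadth clear above it, so that the slides can drain. Leave the other things on the bench where they are.

Things in the scene. Friction and masses are not known exactly. Their poses are not given: they have to be found in the camera images.
- cover_grip (a point): Grasp point of the loose bare-metal cover that stands astride the bath: a folded inverted channel, 110 long (its y), with a flat crown 26 wide and two sides splaying down and outward to 106 wide over the foot lips; open at both ends and below, 96 tall to the crown's upper face. On the crown stands a red grip fin 10 thick (x) x 40 long (y) x 32 high (z). This point is on the fin, 18 above the crown's upper face (114 above the feet). z up. About 160 g.
- cover_crown (a point): Middle of the underside of the cover's crown, 21 below cover_grip: rests on the rail's bar when hung. Inner width here 24, growing to about 80 at the feet, 93 lower.
- rail_top (a point): Top of the middle of the rail's horizontal steel bar (16 diameter, 260 long along its y), 133 above the table, on two 14-thick dark posts at 122 either side of the middle. Fixed to the table. A cover let down on the bar with its length along the bar stays there, its crown's underside on the bar, within a few mm of centred.
- rack_grip (a point): Grasp point of the loose slide rack: 15 below the top of its blue plastic handle, 10 thick (x) x 32 long (y) x 34 high (its top 15 above, its bottom 19 below this point). The rack is a steel frame with glass slides, 24 (x) x 84 (y) x 31 tall, handle standing upright on it, 83 tall over all; z up. It stands in the bath's tank; this point is then 26 above the tank's rim, 83 above the table, hidden under the cover at first. About 140 g.
- rack_mid (a point): Centre of the rack's frame (the part with the slides), 54 below rack_grip along the rack's z, 14 above its underside; y is the rack's long axis.
- rack: The whole slide rack; origin at the centre of its underside, axes as rack_mid.
- cover: The whole cover; origin at the centre between its feet, y along its length.
- bath: Fixed bath: flat cream base 124 (x) x 134 (y) x 12 tall, with an open steel tank 38 x 98 outside, 3 walls, rim 57 above the table, inner floor 15 above the table. The rack has 4 play each side in it. Origin: centre of the underside.
- rail: The whole rail; origin on the table under the middle of the bar, y along the bar.
- tray: Fixed shallow dark drip tray, 160 (x) x 180 (y) x 18 tall. Origin: centre of the underside, z up.
- tray_mid (a point): Centre of the drip tray's inner floor, 4 above the table.
- amber: Bystander, loose: amber reagent bottle, 60 across, 140 tall; origin at its underside's centre.
- jar: Bystander, loose: glass jar with green lid, 60 across, 90 tall; origin at its underside's centre.
- beaker: Bystander, loose: clear beaker, 70 across, 85 tall; origin at its underside's centre.
- slidebox: Bystander, loose: closed blue and white slide box, 92 x 102 x 36 tall; origin at its underside's centre.
- block: Bystander, loose: aluminium block with dark dimples, 60 x 90 x 25 tall; origin at its underside's centre.
- forceps: Bystander, loose: steel forceps, 150 long (its x), 15 wide, lying flat; origin at its underside's centre.
Mind the look-alikes: they are no part of the job. There is more than one size of the cover; the job needs the middle-sized.

How it is judged:
By the outcome, as a careful person would: the job done as asked, in the order asked, and still so for the second after the job is handed in, while the arm keeps its last pose, push and grip.
It also fails if it takes over 48 s, if anything falls off the work surface, if the arm or the gripper's body presses on something with over 40 N, if the wrist force passes 120 N, or if a joint passes its speed limit or range.

## Working session

There is one attempt and no reset: what is moved stays moved. The work goes in short steps, Python scripts to look and compute and a shell command to move; the robot and the scene stay as the last step left them, time stands still between calls to the robot, and variables do not carry over. Pictures are saved under pics/ and viewed, at most 10 in all, crops included, and the job is handed in when it is done.

```bash
ls; mkdir -p pics; cat > h.py <<'E'
import numpy as np, cv2
from plant import r, eyes, nets
def px2w(cam,u,v,z=None,d=None):
    i=eyes.camera_info(cam);K=np.array(i["K"]);T=np.linalg.inv(np.array(i["world_to_cam"]))
    ray=np.linalg.inv(K)@[u,v,1]
    if d is not None: return T[:3,:3]@(ray*d)+T[:3,3]
    w=T[:3,:3]@ray; return T[:3,3]+w*(z-T[2,3])/w[2]
def w2px(cam,p):
    i=eyes.camera_info(cam);c=np.array(i["world_to_cam"])@np.r_[p,1];k=np.array(i["K"])@c[:3];return k[:2]/k[2]
def cloud(cam,D):
    i=eyes.camera_info(cam);K=np.array(i["K"]);T=np.linalg.inv(np.array(i["world_to_cam"]))
    v,u=np.mgrid[:384,:512];R=np.stack([u,v,np.ones_like(u)],-1)@np.linalg.inv(K).T*D[...,None]
    return R@T[:3,:3].T+T[:3,3]
E
python3 - <<'E'
from h import *
ims=[]
for c in("top","scene"):
    p,d=eyes.snapshot(c); np.savez(f"/tmp/{c}.npz",p=p,d=d); cv2.imwrite(f"pics/{c}1.png",p)
    for q in("cover_grip","rail_top","bath","tray_mid","rack_grip","amber","jar","beaker"):
        for o in nets.place_of(c,q)[:4]:
            u,v=np.array(o["position"])*[512,384]
            ui,vi=int(min(u,511)),int(min(v,383))
            print(c,q,round(o["confidence"],2),int(u),int(v),np.round(px2w(c,u,v,d=d[vi,ui]),3))
s=r.get_state();print(s["tool_pos"],s["eef_rot"],s["clock"],s["contact_force"])
E
```

```text
pics
top cover_grip 0.92 293 247 [ 0.304 -0.163  0.069]
top cover_grip 0.86 237 176 [ 0.484 -0.025  0.109]
top cover_grip 0.7 355 308 [ 0.17  -0.29   0.166]
top rail_top 0.71 96 154 [0.54  0.315 0.131]
top rail_top 0.41 334 100 [ 0.706 -0.297  0.005]
top tray_mid 0.91 323 186 [ 0.467 -0.26   0.002]
top rack_grip 0.71 237 177 [ 0.481 -0.024  0.112]
top amber 0.63 210 110 [0.66  0.043 0.084]
top jar 0.9 263 110 [ 0.657 -0.093  0.087]
top beaker 0.81 335 103 [ 0.675 -0.281  0.083]
scene cover_grip 0.91 147 146 [ 0.174 -0.297  0.167]
scene cover_grip 0.64 286 192 [ 0.494 -0.023  0.137]
scene rail_top 0.83 410 175 [0.549 0.31  0.132]
scene bath 0.57 282 235 [ 0.523 -0.043  0.031]
scene tray_mid 0.68 196 253 [ 0.477 -0.255  0.009]
scene amber 0.82 351 278 [0.709 0.029 0.031]
scene jar 0.78 292 295 [ 0.702 -0.11   0.037]
scene beaker 0.69 205 336 [ 0.732 -0.303  0.051]
[0.25929351 0.5686892  0.2387736 ] [2.12254928e-01 9.77214328e-01 4.32493649e-05 1.90647241e-05] 0.9 [ 0.34965022  0.14127864 -0.10304925]
```

View pics/top1.png

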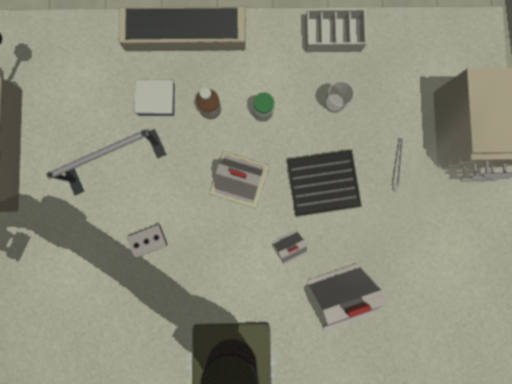

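View pics/scene1.png

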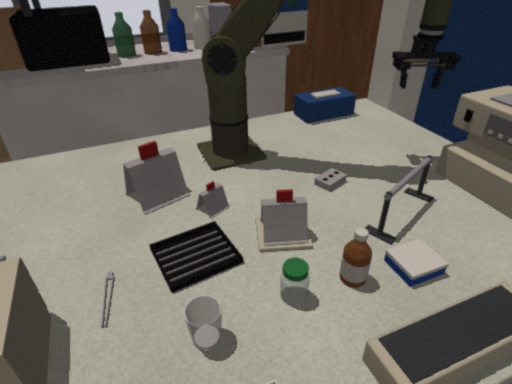

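```bash
cat >> h.py <<'E'
def sel(C,c,R,z0,z1):
    m=(np.hypot(C[...,0]-c[0],C[...,1]-c[1])<R)&(C[...,2]>z0)&(C[...,2]<z1);return C[m]
def pca(P):
    m=P[:,:2].mean(0);w,V=np.linalg.eigh(np.cov((P[:,:2]-m).T));a=V[:,1];e=(P[:,:2]-m)@V
    return m.round(4),np.degrees(np.arctan(-a[0]/a[1])).round(1),np.ptp(e,axis=0).round(3),len(P)
def rect(P):
    r_=cv2.minAreaRect((P[:,:2]*1000).astype(np.float32));return r_
E
python3 - <<'E'
from h import *
for c in("top","scene"):
    f=np.load(f"/tmp/{c}.npz");p,d=f["p"],f["d"];C=cloud(c,d)
    red=(p[...,2].astype(int)>p[...,1]+60);Cr=np.where(red[...,None],C,9)
    P=sel(Cr,(.484,-.025),.08,.1,.2);print(c,"fin",pca(P),P[:,2].max(),np.median(P[:,2]))
    P=sel(C,(.484,-.025),.1,.095,.12);print("crown",pca(P),np.median(P[:,2]),rect(P))
    P=sel(C,(.484,-.025),.11,.007,.017);print("base",rect(P))
    P=sel(C,(.545,.315),.17,.118,.145);print("bar",pca(P),P[:,2].max(),rect(P))
    P=sel(C,(.467,-.26),.14,.013,.025);print("tray",rect(P))
f=np.load("/tmp/top.npz");p,d=f["p"],f["d"]
cv2.imwrite("pics/c1.png",np.hstack([cv2.resize(p[130:225,190:290],(400,380),interpolation=2),cv2.resize(p[110:205,40:180],(400,380),interpolation=2)]))
print([w2px("top",q) for q in[(.484,-.025,.14),(.55,.31,.133)]])
E
```

```text
top fin (array([ 0.4887, -0.0259]), np.float64(-19.1), array([0.007, 0.036]), 47) 0.14318568274189258 0.1394425020422413
crown (array([ 0.488, -0.026]), np.float64(-17.9), array([0.034, 0.11 ]), 499) 0.10756606257293022 ((489.6098937988281, -26.33843231201172), (109.82684326171875, 34.183494567871094), 72.26293182373047)
base ((489.6654357910156, -27.193336486816406), (133.9186248779297, 124.34552764892578), 71.55380249023438)
bar (array([0.5423, 0.313 ]), np.float64(23.8), array([0.018, 0.26 ]), 746) 0.13748171032973155 ((543.9581298828125, 312.5893249511719), (17.282283782958984, 259.6051025390625), 24.192384719848633)
tray ((476.2948303222656, -258.17620849609375), (160.3564453125, 180.82907104492188), 7.450782775878906)
scene fin (array([ 0.4911, -0.0269]), np.float64(-19.8), array([0.008, 0.034]), 58) 0.14262910153323483 0.1389605321451856
crown (array([ 0.4944, -0.0303]), np.float64(-18.3), array([0.035, 0.109]), 519) 0.10793120482280871 ((489.6440734863281, -27.40799331665039), (109.53132629394531, 34.30137252807617), 73.1361312866211)
base ((487.24468994140625, -27.50273895263672), (133.73365783691406, 126.47908782958984), 71.66565704345703)
bar (array([0.5519, 0.2966]), np.float64(23.7), array([0.016, 0.263]), 403) 0.13666228269384828 ((542.7876586914062, 312.86651611328125), (15.795533180236816, 263.1239013671875), 23.737939834594727)
tray ((473.15399169921875, -257.94781494140625), (164.6287384033203, 180.7195587158203), 7.393276691436768)
[array([237.35064484, 175.05387207]), array([ 98.02430316, 150.47143793])]
```

View pics/c1.png

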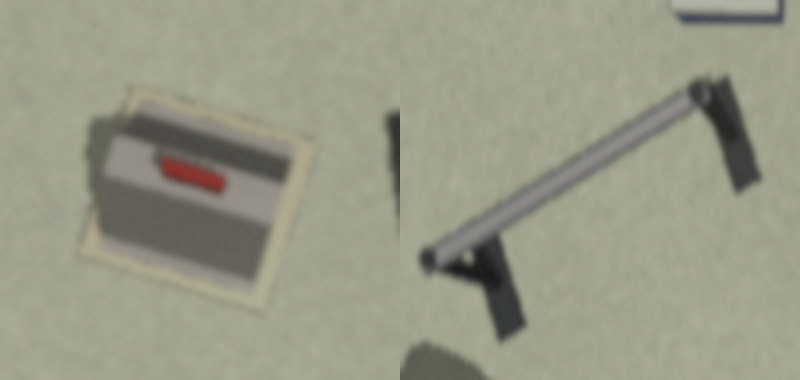

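```bash
python3 -m pendant '[{"claw":1,"dx":115,"dy":-298,"dz":0,"twist":-0.8},{"claw":1,"dx":230,"dy":-595,"dz":0,"twist":-1.46},{"claw":1,"dx":230,"dy":-595,"dz":0,"twist":-1.46},{"claw":1,"dx":230,"dy":-595,"dz":0,"twist":-1.46},{"claw":1,"dx":230,"dy":-595,"dz":0,"twist":-1.46},{"claw":1,"dx":230,"dy":-595,"dz":0,"twist":-1.46},{"claw":1,"dx":230,"dy":-595,"dz":0,"twist":-1.46},{"claw":1,"dx":230,"dy":-595,"dz":0,"twist":-1.46}]' 30
```

```text
clock: 1.7
tool_pos: [0.4041, 0.194, 0.2391]
eef_rot: [0.729, 0.685, 0.001, 0.0]
contact_force: [0.4, -0.1, -0.4]
opening: 1.002
finger_force: 0.0
```

```bash
python3 -m pendant '[{"claw":1,"dx":85,"dy":-221,"dz":-60,"twist":-0.255},{"claw":1,"dx":85,"dy":-221,"dz":-60,"twist":-0.255},{"claw":1,"dx":85,"dy":-221,"dz":-60,"twist":-0.255},{"claw":1,"dx":85,"dy":-221,"dz":-60,"twist":-0.255},{"claw":1,"dx":85,"dy":-221,"dz":-60,"twist":-0.255},{"claw":1,"dx":85,"dy":-221,"dz":-60,"twist":-0.255},{"claw":1,"dx":85,"dy":-221,"dz":-60,"twist":-0.255}]'
python3 - <<'E'
from h import *
s=r.get_state();q=s["eef_rot"];print(s["tool_pos"],np.degrees(2*np.arctan2(q[1],q[0]))-90)
p,d=eyes.snapshot("scene");print(s["clock"])
C=cloud("scene",d);red=(p[...,2].astype(int)>p[...,1]+60);P=sel(np.where(red[...,None],C,9),(.489,-.026),.06,.1,.2);print(pca(P))
cv2.imwrite("pics/s2.png",cv2.resize(p[110:290,200:400],(700,630))[:600])
E
```

```text
clock: 2.4
tool_pos: [0.4885, -0.0263, 0.1785]
eef_rot: [0.809, 0.588, -0.0, -0.0]
contact_force: [0.2, 0.2, 0.3]
opening: 0.999
finger_force: 0.0
[ 0.48853951 -0.02632943  0.17853045] -18.02949725225899
2.4
(array([ 0.4906, -0.0297]), np.float64(-19.2), array([0.01 , 0.034]), 88)
```

View pics/s2.png

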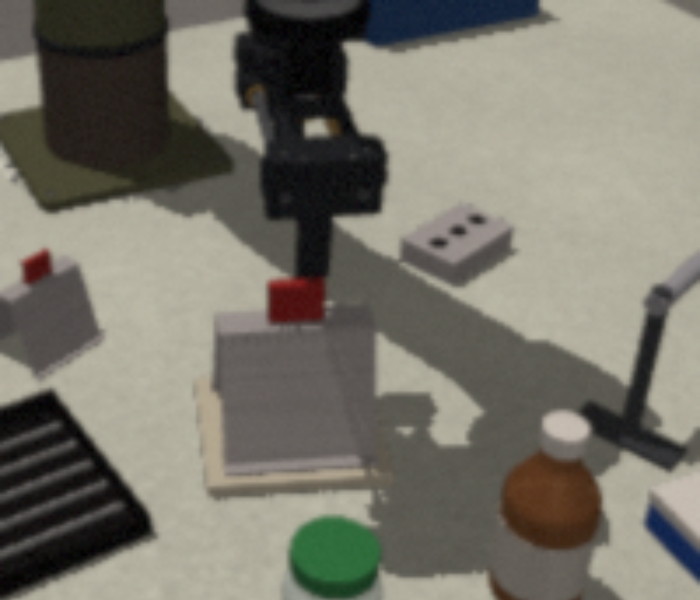

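```bash
python3 -m pendant '[{"claw":1,"dx":1,"dy":-1,"dz":-45,"twist":0},{"claw":1,"dx":1,"dy":-1,"dz":-66,"twist":0},{"claw":1,"dx":1,"dy":-1,"dz":-66,"twist":0},{"claw":0,"dx":1,"dy":-1,"dz":-66,"twist":0},{"claw":0,"dx":1,"dy":-1,"dz":-66,"twist":0},{"claw":0,"dx":1,"dy":-1,"dz":-66,"twist":0},{"claw":0,"dx":1,"dy":-1,"dz":-66,"twist":0},{"claw":0,"dx":1,"dy":-1,"dz":-66,"twist":0}]' 30
```

```text
clock: 3.25
tool_pos: [0.4898, -0.0264, 0.1133]
eef_rot: [0.808, 0.589, 0.0, 0.0]
contact_force: [0.5, -0.3, 0.0]
opening: 0.568
finger_force: 0.0
```

```bash
python3 -m pendant '[{"claw":0,"dx":0,"dy":0,"dz":0,"twist":0},{"claw":0,"dx":0,"dy":0,"dz":0,"twist":0},{"claw":0,"dx":0,"dy":0,"dz":0,"twist":0},{"claw":0,"dx":0,"dy":0,"dz":0,"twist":0},{"claw":0,"dx":0,"dy":0,"dz":0,"twist":0},{"claw":0,"dx":0,"dy":0,"dz":0,"twist":0},{"claw":0,"dx":0,"dy":0,"dz":0,"twist":0}]'
```

```text
clock: 3.95
tool_pos: [0.4894, -0.0264, 0.1126]
eef_rot: [0.808, 0.589, -0.0, -0.0]
contact_force: [0.5, 1.1, -1.7]
opening: 0.111
finger_force: 30.0
```

```bash
python3 -m pendant '[{"claw":0,"dx":0,"dy":0,"dz":15,"twist":0},{"claw":0,"dx":0,"dy":0,"dz":40,"twist":0},{"claw":0,"dx":0,"dy":0,"dz":70,"twist":0},{"claw":0,"dx":0,"dy":0,"dz":105,"twist":0},{"claw":0,"dx":0,"dy":0,"dz":140,"twist":0},{"claw":0,"dx":0,"dy":0,"dz":165,"twist":0},{"claw":0,"dx":0,"dy":0,"dz":175,"twist":0},{"claw":0,"dx":0,"dy":0,"dz":175,"twist":0}]'
python3 - <<'E'
from h import *
p,d=eyes.snapshot("top");C=cloud("top",d);cv2.imwrite("pics/t3.png",np.hstack([cv2.resize(p[120:240,180:300],(400,400),interpolation=2)]))
p,d=eyes.snapshot("scene");cv2.imwrite("pics/s3.png",cv2.resize(p[60:300,200:400],(500,600)))
for c in ("top","scene"):
  for q in("rack_grip","rack"):
    for o in nets.place_of(c,q)[:2]:
        u,v=np.array(o["position"])*[512,384];print(c,q,round(o["confidence"],2),u,v,px2w(c,u,v,z=.083 if q=="rack_grip" else .015))
print(r.get_state()["tool_pos"])
E
```

```text
clock: 4.75
tool_pos: [0.4899, -0.0264, 0.2884]
eef_rot: [0.808, 0.589, 0.001, 0.001]
contact_force: [0.8, 0.5, -1.2]
opening: 0.109
finger_force: 30.0
top rack 0.38 115.8144 161.0112 [0.54331196 0.3068578  0.015     ]
scene rack_grip 0.69 285.2864 211.584 [ 0.498941   -0.02656505  0.083     ]
scene rack 0.82 280.0128 230.5152 [ 0.48739428 -0.03365792  0.015     ]
[ 0.48878505 -0.02637867  0.28649376]
```

View pics/s3.png

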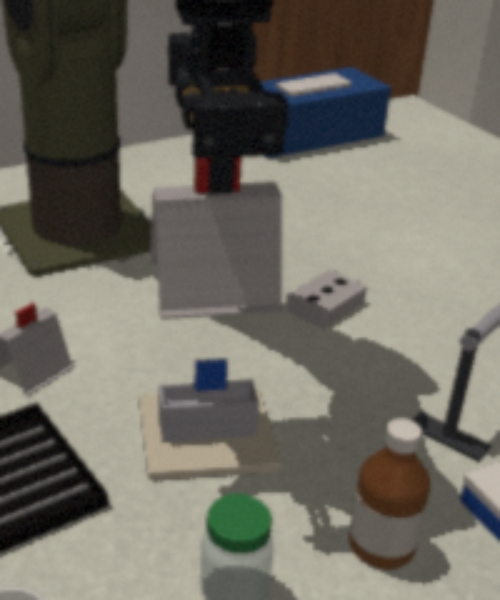

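```bash
python3 -m pendant '[{"claw":0,"dx":4,"dy":25,"dz":0,"twist":0.08},{"claw":0,"dx":12,"dy":70,"dz":0,"twist":0.2},{"claw":0,"dx":19,"dy":118,"dz":0,"twist":0.33},{"claw":0,"dx":27,"dy":166,"dz":0,"twist":0.46},{"claw":0,"dx":35,"dy":214,"dz":0,"twist":0.58},{"claw":0,"dx":42,"dy":260,"dz":0,"twist":0.68},{"claw":0,"dx":49,"dy":305,"dz":0,"twist":0.735},{"claw":0,"dx":54,"dy":339,"dz":0,"twist":0.735}]'
python3 -m pendant '[{"claw":0,"dx":0,"dy":0,"dz":0,"twist":0},{"claw":0,"dx":0,"dy":0,"dz":-15,"twist":0},{"claw":0,"dx":0,"dy":0,"dz":-30,"twist":0},{"claw":0,"dx":0,"dy":0,"dz":-30,"twist":0}]'
python3 - <<'E'
from h import *
s=r.get_state();q=s["eef_rot"];print(s["tool_pos"],np.degrees(2*np.arctan2(q[1],q[0]))-90)
p,d=eyes.snapshot("scene");cv2.imwrite("pics/s4.png",cv2.resize(p[60:260,300:500],(600,600)))
p,d=eyes.snapshot("top");C=cloud("top",d);P=sel(C,(.5435,.3127),.09,.235,.2475);print(pca(P),rect(P))
P=sel(C,(.489,-.027),.04,.088,.11);print("handle",pca(P),np.median(P[:,2]))
P=sel(C,(.489,-.027),.07,.05,.064);print("rim",rect(P))
E
```

```text
clock: 5.85
tool_pos: [0.5428, 0.316, 0.2865]
eef_rot: [0.541, 0.841, -0.0, -0.001]
contact_force: [0.8, 0.5, -1.1]
opening: 0.108
finger_force: 30.0
clock: 6.25
tool_pos: [0.542, 0.3108, 0.2548]
eef_rot: [0.543, 0.84, -0.003, -0.001]
contact_force: [-0.7, -0.5, -1.8]
opening: 0.109
finger_force: 30.0
[0.54199713 0.31078993 0.25484294] 24.202090633023886
(array([0.5335, 0.2976]), np.float64(25.0), array([0.035, 0.109]), 170) ((532.45361328125, 300.3438415527344), (31.323625564575195, 113.620361328125), 39.24138641357422)
handle (array([ 0.4903, -0.0262]), np.float64(-18.5), array([0.01 , 0.032]), 55) 0.09734554676022522
rim ((489.505126953125, -27.28622817993164), (97.6937484741211, 38.32710266113281), 71.50482940673828)
```

View pics/s4.png

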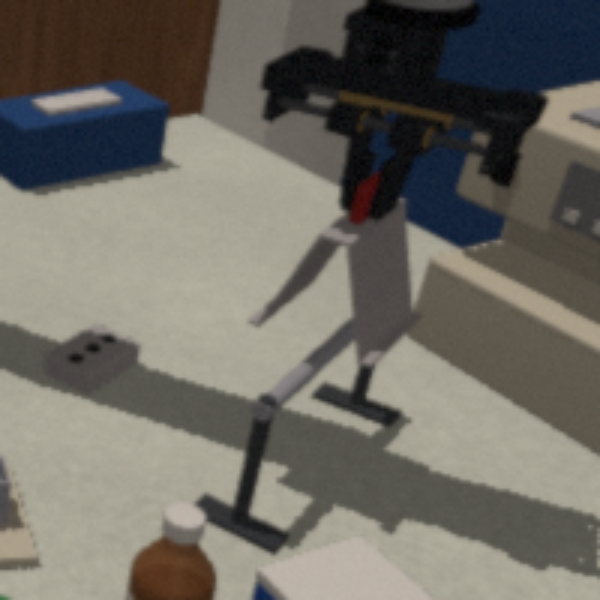

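```bash
python3 -m pendant '[{"claw":0,"dx":0,"dy":0,"dz":-20,"twist":0},{"claw":0,"dx":0,"dy":0,"dz":-45,"twist":0},{"claw":0,"dx":0,"dy":0,"dz":-70,"twist":0},{"claw":0,"dx":0,"dy":0,"dz":-90,"twist":0},{"claw":0,"dx":0,"dy":0,"dz":-102,"twist":0},{"claw":0,"dx":0,"dy":0,"dz":-106,"twist":0},{"claw":0,"dx":0,"dy":0,"dz":-110,"twist":0},{"claw":0,"dx":0,"dy":0,"dz":-110,"twist":0}]'
```

```text
clock: 7.15
tool_pos: [0.5439, 0.3128, 0.1483]
eef_rot: [0.543, 0.84, 0.001, 0.0]
contact_force: [-0.3, 0.7, -0.0]
opening: 0.114
finger_force: 30.0
```

```bash
python3 -m pendant '[{"claw":0,"dx":0,"dy":0,"dz":-3,"twist":0},{"claw":0,"dx":0,"dy":0,"dz":-5,"twist":0},{"claw":0,"dx":0,"dy":0,"dz":-7,"twist":0},{"claw":0,"dx":0,"dy":0,"dz":-7,"twist":0},{"claw":0,"dx":0,"dy":0,"dz":-7,"twist":0}]'
```

```text
clock: 7.65
tool_pos: [0.5435, 0.3126, 0.1408]
eef_rot: [0.543, 0.84, 0.0, 0.0]
contact_force: [0.2, -0.3, -0.9]
opening: 0.114
finger_force: 30.0
```

```bash
python3 -m pendant '[{"claw":0,"dx":0,"dy":0,"dz":-1,"twist":0},{"claw":0,"dx":0,"dy":0,"dz":-2,"twist":0},{"claw":0,"dx":0,"dy":0,"dz":-2,"twist":0}]'
```

```text
clock: 7.95
tool_pos: [0.5437, 0.3127, 0.1403]
eef_rot: [0.543, 0.84, 0.0, 0.0]
contact_force: [-2.7, -1.3, 9.8]
opening: 0.109
finger_force: 30.0
```

```bash
python3 -m pendant '[{"claw":0.5,"dx":0,"dy":0,"dz":1,"twist":0},{"claw":0.5,"dx":0,"dy":0,"dz":1,"twist":0},{"claw":0.5,"dx":0,"dy":0,"dz":1,"twist":0},{"claw":0.5,"dx":0,"dy":0,"dz":1,"twist":0},{"claw":0.5,"dx":0,"dy":0,"dz":1,"twist":0},{"claw":0.5,"dx":0,"dy":0,"dz":25,"twist":0},{"claw":0.5,"dx":0,"dy":0,"dz":65,"twist":0},{"claw":0.5,"dx":0,"dy":0,"dz":110,"twist":0}]'
python3 - <<'E'
from h import *
p,d=eyes.snapshot("scene");cv2.imwrite("pics/s5.png",cv2.resize(p[60:260,300:500],(600,600)))
E
```

```text
clock: 8.75
tool_pos: [0.5426, 0.3121, 0.2487]
eef_rot: [0.543, 0.84, -0.001, -0.001]
contact_force: [0.3, 0.2, -0.1]
opening: 0.499
finger_force: 0.0
```

View pics/s5.png

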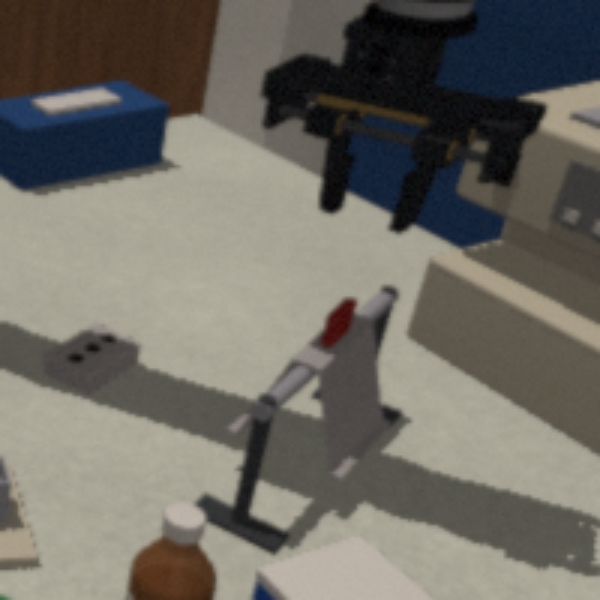

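```bash
python3 -m pendant '[{"claw":0.5,"dx":-7,"dy":-45,"dz":0,"twist":-0.1},{"claw":0.5,"dx":-15,"dy":-94,"dz":0,"twist":-0.22},{"claw":0.5,"dx":-23,"dy":-143,"dz":0,"twist":-0.34},{"claw":0.5,"dx":-30,"dy":-192,"dz":0,"twist":-0.46},{"claw":0.5,"dx":-38,"dy":-241,"dz":0,"twist":-0.58},{"claw":0.5,"dx":-46,"dy":-290,"dz":-5,"twist":-0.7},{"claw":0.5,"dx":-53,"dy":-338,"dz":-10,"twist":-0.745},{"claw":0.5,"dx":-53,"dy":-339,"dz":-50,"twist":-0.745}]'
python3 -m pendant '[{"claw":0.5,"dx":0,"dy":0,"dz":0,"twist":0},{"claw":0.5,"dx":0,"dy":0,"dz":0,"twist":0}]'
python3 - <<'E'
from h import *
s=r.get_state();q=s["eef_rot"];print(s["tool_pos"],np.degrees(2*np.arctan2(q[1],q[0]))-90)
p,d=eyes.snapshot("scene");C=cloud("scene",d);
m=p[...,0].astype(int)>p[...,2]+50;P=sel(np.where(m[...,None],C,9),(.49,-.026),.05,.06,.12);print("blue",pca(P),P[:,2].max())
m=(p[...,2].astype(int)>p[...,1]+60);P=sel(np.where(m[...,None],C,9),(.5435,.3127),.08,.1,.2);print("fin",pca(P),P.mean(0),P[:,2].max())
P=sel(C,(.5435,.3127),.12,.02,.14)
cv2.imwrite("pics/s6.png",np.hstack([cv2.resize(p[110:260,350:470],(400,500)),cv2.resize(p[110:260,230:350],(400,500))]))
E
```

```text
clock: 9.6
tool_pos: [0.4923, -0.0348, 0.2015]
eef_rot: [0.815, 0.579, 0.002, 0.005]
contact_force: [1.6, 0.9, 0.4]
opening: 0.498
finger_force: 0.0
clock: 9.8
tool_pos: [0.4903, -0.0254, 0.1987]
eef_rot: [0.811, 0.585, -0.0, -0.001]
contact_force: [-0.1, -0.1, 0.6]
opening: 0.504
finger_force: 0.0
[ 0.4903357  -0.02542084  0.19869232] -18.370662072957472
blue (array([ 0.4925, -0.0271]), np.float64(-18.1), array([0.012, 0.027]), 126) 0.1004007931881934
fin (array([0.5486, 0.3068]), np.float64(23.3), array([0.007, 0.037]), 38) [0.54856591 0.30684195 0.16493002] 0.16997314267828867
```

View pics/s6.png

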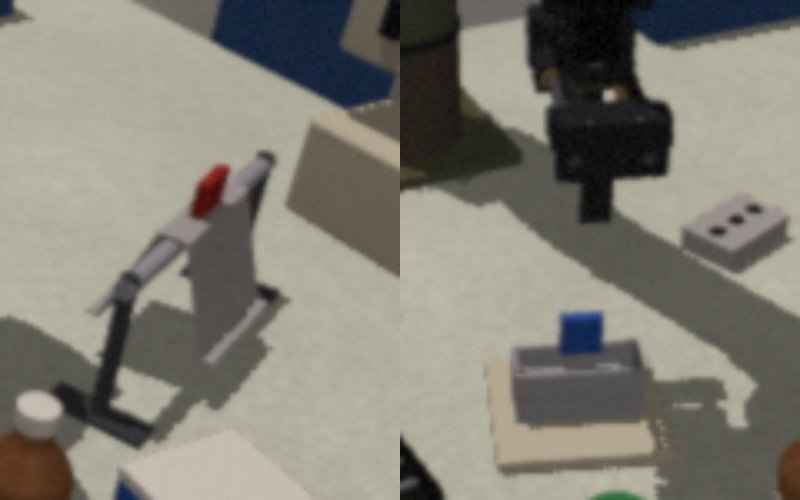

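```bash
python3 -m pendant '[{"claw":0.5,"dx":0,"dy":-1,"dz":-45,"twist":0},{"claw":0.5,"dx":0,"dy":-1,"dz":-90,"twist":0},{"claw":0.5,"dx":0,"dy":-1,"dz":-122,"twist":0},{"claw":0.5,"dx":0,"dy":-1,"dz":-134,"twist":0},{"claw":0.5,"dx":0,"dy":-1,"dz":-134,"twist":0},{"claw":0,"dx":0,"dy":-1,"dz":-134,"twist":0},{"claw":0,"dx":0,"dy":-1,"dz":-134,"twist":0},{"claw":0,"dx":0,"dy":-1,"dz":-134,"twist":0}]' 40
python3 -m pendant '[{"claw":0,"dx":0,"dy":0,"dz":0,"twist":0},{"claw":0,"dx":0,"dy":0,"dz":0,"twist":0},{"claw":0,"dx":0,"dy":0,"dz":0,"twist":0},{"claw":0,"dx":0,"dy":0,"dz":0,"twist":0}]'
```

```text
clock: 10.65
tool_pos: [0.4915, -0.0273, 0.0662]
eef_rot: [0.811, 0.585, 0.001, 0.001]
contact_force: [0.4, 0.3, -0.1]
opening: 0.255
finger_force: 0.0
clock: 11.05
tool_pos: [0.4907, -0.0274, 0.0653]
eef_rot: [0.811, 0.585, 0.0, 0.0]
contact_force: [-0.3, 0.1, 6.4]
opening: 0.113
finger_force: 39.9
```

```bash
python3 -m pendant '[{"claw":0,"dx":0,"dy":0,"dz":8,"twist":0},{"claw":0,"dx":0,"dy":0,"dz":18,"twist":0},{"claw":0,"dx":0,"dy":0,"dz":28,"twist":0},{"claw":0,"dx":0,"dy":0,"dz":31,"twist":0},{"claw":0,"dx":0,"dy":0,"dz":31,"twist":0}]' 40
python3 -m pendant '[{"claw":0,"dx":-1,"dy":-4,"dz":0,"twist":0},{"claw":0,"dx":-3,"dy":-8,"dz":2,"twist":0},{"claw":0,"dx":-4,"dy":-12,"dz":5,"twist":0},{"claw":0,"dx":-5,"dy":-16,"dz":8,"twist":0},{"claw":0,"dx":-7,"dy":-20,"dz":10,"twist":0},{"claw":0,"dx":-7,"dy":-20,"dz":10,"twist":0}]' 12
python3 - <<'E'
from h import *
p,d=eyes.snapshot("scene");cv2.imwrite("pics/s7.png",cv2.resize(p[130:250,220:340],(600,600)))
E
```

```text
clock: 11.55
tool_pos: [0.4909, -0.0274, 0.0965]
eef_rot: [0.811, 0.585, 0.001, 0.0]
contact_force: [-0.1, 0.1, -1.1]
opening: 0.107
finger_force: 39.9
clock: 12.15
tool_pos: [0.4835, -0.0483, 0.1061]
eef_rot: [0.812, 0.584, 0.0, 0.0]
contact_force: [0.6, 0.1, -0.7]
opening: 0.112
finger_force: 12.0
```

View pics/s7.png

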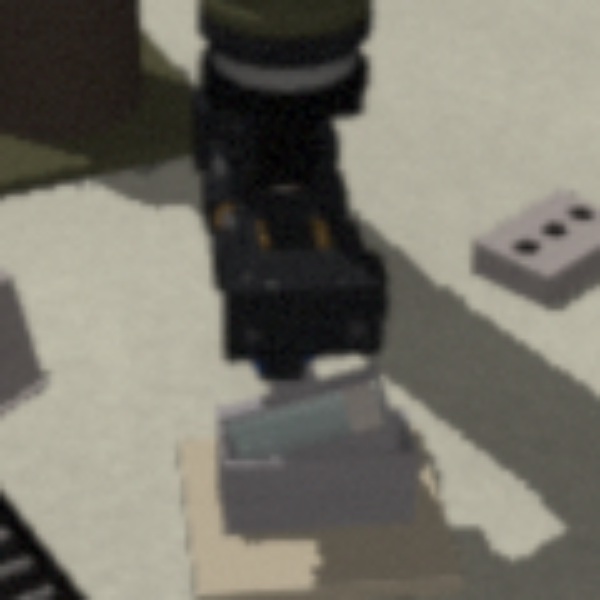

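```bash
python3 -m pendant '[{"claw":0,"dx":-2,"dy":-6,"dz":2,"twist":0},{"claw":0,"dx":-4,"dy":-12,"dz":4,"twist":0},{"claw":0,"dx":-6,"dy":-17,"dz":5,"twist":0},{"claw":0,"dx":-8,"dy":-23,"dz":5,"twist":0},{"claw":0,"dx":-10,"dy":-29,"dz":5,"twist":0},{"claw":0,"dx":-12,"dy":-35,"dz":4,"twist":0},{"claw":0,"dx":-13,"dy":-38,"dz":3,"twist":0},{"claw":0,"dx":-13,"dy":-38,"dz":3,"twist":0}]' 12
python3 -m pendant '[{"claw":0,"dx":0,"dy":0,"dz":0,"twist":0},{"claw":0,"dx":0,"dy":0,"dz":0,"twist":0},{"claw":0,"dx":0,"dy":0,"dz":0,"twist":0}]' 60
python3 - <<'E'
from h import *
p,d=eyes.snapshot("scene");cv2.imwrite("pics/s8.png",cv2.resize(p[120:250,210:340],(600,600)))
E
```

```text
clock: 13.0
tool_pos: [0.4701, -0.0866, 0.1088]
eef_rot: [0.812, 0.584, -0.0, 0.0]
contact_force: [1.4, 0.6, 0.8]
opening: 0.113
finger_force: 12.0
clock: 13.3
tool_pos: [0.4699, -0.0853, 0.1084]
eef_rot: [0.811, 0.585, -0.001, -0.0]
contact_force: [-0.9, 0.1, -1.4]
opening: 0.107
finger_force: 60.0
```

View pics/s8.png

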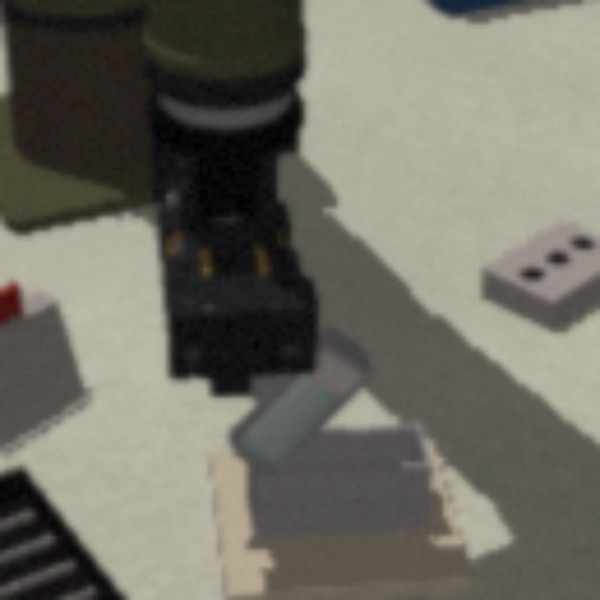

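```bash
python3 -m pendant '[{"claw":0,"dx":0,"dy":1,"dz":10,"twist":0},{"claw":0,"dx":0,"dy":1,"dz":30,"twist":0},{"claw":0,"dx":0,"dy":1,"dz":55,"twist":0},{"claw":0,"dx":0,"dy":1,"dz":80,"twist":0},{"claw":0,"dx":0,"dy":1,"dz":105,"twist":0},{"claw":0,"dx":0,"dy":1,"dz":118,"twist":0},{"claw":0,"dx":0,"dy":1,"dz":118,"twist":0},{"claw":0,"dx":0,"dy":1,"dz":118,"twist":0}]' 60
python3 - <<'E'
from h import *
s=r.get_state();print(s["tool_pos"],s["clock"])
g=np.array(s["tool_pos"])+[0,0,.019];a=np.radians(-18.4);yd=np.array([-np.sin(a),np.cos(a)]);xd=np.array([np.cos(a),np.sin(a)])
p,d=eyes.snapshot("scene");C=cloud("scene",d);cv2.imwrite("pics/s9.png",cv2.resize(p[90:220,210:340],(600,600)))
P=sel(C,g[:2],.13,.14,.30)-g
L=np.c_[P[:,:2]@xd,P[:,:2]@yd,P[:,2]]
# frame side face facing camera: x about +12 mm, below the gripper
F=L[(L[:,0]>.006)&(L[:,0]<.02)&(L[:,2]<.02)]
F=F[~((abs(F[:,1])<.012)&(F[:,2]>-.024))]
rr=cv2.minAreaRect((F[:,1:]*1000).astype(np.float32));print(len(F),rr,F.mean(0));print(cv2.boxPoints(rr))
w,V=np.linalg.eigh(np.cov(F[:,1:].T));print(np.degrees(np.arctan2(V[1,1],V[0,1])))
E
```

```text
clock: 14.15
tool_pos: [0.4702, -0.0842, 0.2268]
eef_rot: [0.811, 0.585, 0.0, 0.0]
contact_force: [0.8, 0.2, -1.3]
opening: 0.105
finger_force: 60.0
[ 0.47016824 -0.084232    0.22684246] 14.15
386 ((40.0358772277832, -34.68089294433594), (85.02330017089844, 28.215566635131836), 51.78615188598633) [ 0.00868255  0.04047711 -0.03483404]
[[  2.6536503 -59.35556  ]
 [ 24.822832  -76.80966  ]
 [ 77.418106  -10.006226 ]
 [ 55.248924    7.447876 ]]
51.666302462296315
```

View pics/s9.png

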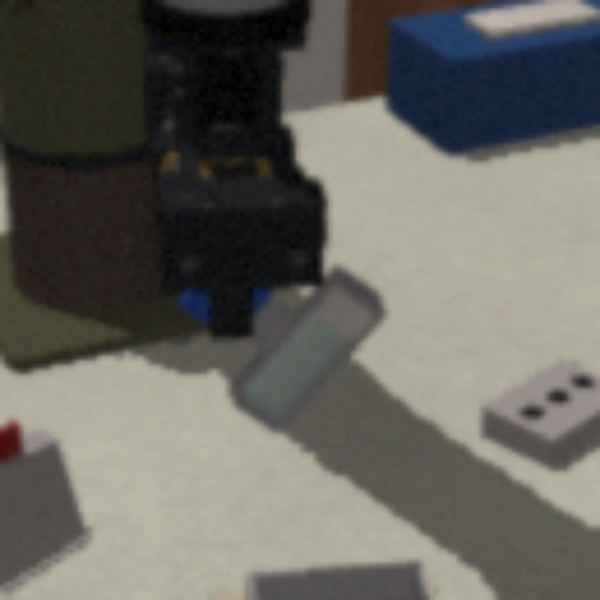

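```bash
python3 -m pendant '[{"claw":0,"dx":-6,"dy":-18,"dz":0,"twist":0},{"claw":0,"dx":-16,"dy":-47,"dz":0,"twist":0},{"claw":0,"dx":-16,"dy":-47,"dz":-25,"twist":0},{"claw":0,"dx":-16,"dy":-47,"dz":-60,"twist":0},{"claw":0,"dx":-16,"dy":-47,"dz":-95,"twist":0},{"claw":0,"dx":-16,"dy":-47,"dz":-118,"twist":0},{"claw":0,"dx":-16,"dy":-47,"dz":-122,"twist":0},{"claw":0,"dx":-16,"dy":-47,"dz":-122,"twist":0}]' 60
python3 -m pendant '[{"claw":0,"dx":2,"dy":6,"dz":0,"twist":0},{"claw":0,"dx":5,"dy":14,"dz":0,"twist":0},{"claw":0,"dx":7,"dy":21,"dz":0,"twist":0}]' 60
python3 -m pendant '[{"claw":0,"dx":0,"dy":0,"dz":0,"twist":0},{"claw":0,"dx":1,"dy":3,"dz":1,"twist":0},{"claw":0,"dx":2,"dy":6,"dz":2,"twist":0},{"claw":0,"dx":3,"dy":9,"dz":4,"twist":0},{"claw":0,"dx":4,"dy":11,"dz":4,"twist":0},{"claw":0,"dx":4,"dy":11,"dz":4,"twist":0}]' 12
python3 -m pendant '[{"claw":0,"dx":0,"dy":0,"dz":0,"twist":0},{"claw":0,"dx":0,"dy":0,"dz":0,"twist":0},{"claw":0,"dx":0,"dy":0,"dz":0,"twist":0}]' 60
```

```text
clock: 15.0
tool_pos: [0.4537, -0.1312, 0.1039]
eef_rot: [0.811, 0.585, -0.001, -0.001]
contact_force: [-0.9, 0.7, -0.9]
opening: 0.11
finger_force: 60.0
clock: 15.3
tool_pos: [0.4626, -0.1093, 0.1057]
eef_rot: [0.811, 0.585, 0.001, 0.001]
contact_force: [0.6, 0.4, -0.2]
opening: 0.112
finger_force: 60.0
clock: 15.9
tool_pos: [0.465, -0.1002, 0.1092]
eef_rot: [0.812, 0.584, -0.0, 0.0]
contact_force: [-2.9, -2.4, 5.2]
opening: 0.113
finger_force: 12.0
clock: 16.2
tool_pos: [0.4651, -0.1003, 0.1092]
eef_rot: [0.812, 0.584, -0.0, 0.0]
contact_force: [-1.5, -2.3, 5.7]
opening: 0.109
finger_force: 60.0
```

```bash
python3 -m pendant '[{"claw":0,"dx":-1,"dy":-2,"dz":10,"twist":0},{"claw":0,"dx":-1,"dy":-2,"dz":30,"twist":0},{"claw":0,"dx":-1,"dy":-2,"dz":60,"twist":0},{"claw":0,"dx":-1,"dy":-2,"dz":90,"twist":0},{"claw":0,"dx":-1,"dy":-2,"dz":112,"twist":0},{"claw":0,"dx":-1,"dy":-2,"dz":118,"twist":0},{"claw":0,"dx":-1,"dy":-2,"dz":118,"twist":0},{"claw":0,"dx":-1,"dy":-2,"dz":118,"twist":0}]' 60
cat > ang.py <<'E'
from h import *
s=r.get_state();q=s["eef_rot"];yaw=2*np.arctan2(q[1],q[0])-np.pi/2;print(s["tool_pos"],s["clock"],np.degrees(yaw))
g=np.array(s["tool_pos"])+[0,0,.019];yd=np.array([-np.sin(yaw),np.cos(yaw)]);xd=np.array([np.cos(yaw),np.sin(yaw)])
p,d=eyes.snapshot("scene");C=cloud("scene",d);cv2.imwrite("pics/s10.png",p)
P=sel(C,g[:2],.13,.14,.30)-g
L=np.c_[P[:,:2]@xd,P[:,:2]@yd,P[:,2]]
F=L[(L[:,0]>.006)&(L[:,0]<.02)&(L[:,2]<.02)]
F=F[~((abs(F[:,1])<.012)&(F[:,2]>-.024))]
rr=cv2.minAreaRect((F[:,1:]*1000).astype(np.float32));print(len(F),rr)
w,V=np.linalg.eigh(np.cov(F[:,1:].T));print(np.degrees(np.arctan2(V[1,1],V[0,1])))
m=g[:2]+yd*rr[0][0]/1000;print("frame mid",m,"to tray mm",(np.array([.475,-.258])-m)*1000)
E
python3 ang.py
```

```text
clock: 17.0
tool_pos: [0.4638, -0.1012, 0.226]
eef_rot: [0.811, 0.585, -0.001, -0.001]
contact_force: [-0.2, 0.3, -0.8]
opening: 0.108
finger_force: 60.0
[ 0.46384169 -0.10118094  0.22596005] 17.0 -18.43832511831683
385 ((27.76611328125, -26.348709106445312), (84.2181167602539, 57.546592712402344), 49.92962646484375)
49.7183280205896
frame mid [ 0.47262366 -0.07484021] to tray mm [   2.37634459 -183.15979402]
```

```bash
cat > ang.py <<'E'
from h import *
s=r.get_state();q=s["eef_rot"];yaw=2*np.arctan2(q[1],q[0])-np.pi/2;print(s["tool_pos"],s["clock"],np.degrees(yaw))
g=np.array(s["tool_pos"])+[0,0,.019];yd=np.array([-np.sin(yaw),np.cos(yaw)]);xd=np.array([np.cos(yaw),np.sin(yaw)])
p,d=eyes.snapshot("scene");L=cloud("scene",d)-g
L=np.stack([L[...,:2]@xd,L[...,:2]@yd,L[...,2]],-1)
m=(L[...,0]>.005)&(L[...,0]<.02)&(abs(L[...,1])<.1)&(abs(L[...,2])<.1)&(p.max(-1)>55)&(p[...,0]<p[...,2].astype(int)+40)
m=cv2.morphologyEx(m.astype(np.uint8),cv2.MORPH_OPEN,np.ones((3,3)))
n,lab,st,_=cv2.connectedComponentsWithStats(m);k=1+st[1:,4].argmax();F=L[lab==k]
rr=cv2.minAreaRect((F[:,1:]*1000).astype(np.float32));print(len(F),rr)
w,V=np.linalg.eigh(np.cov(F[:,1:].T));print("angle",np.degrees(np.arctan2(V[1,1],V[0,1])),F.mean(0))
c=F[:,1:].mean(0);mm=g[:2]+yd*c[0];print("mid",mm,g[2]+c[1],"to tray mm",(np.array([.475,-.258])-mm)*1000)
p[lab==k]=(p[lab==k]*.5+[0,0,127]).astype(np.uint8)
u,v=w2px("scene",g).astype(int);cv2.imwrite("pics/s10.png",cv2.resize(p[v-60:v+60,max(u-60,0):max(u-60,0)+120],(600,600)))
E
python3 ang.py
```

```text
[ 0.46366001 -0.10114343  0.22569417] 17.05 -18.436910991113898
391 ((39.350677490234375, -36.55613708496094), (85.21075439453125, 28.46210479736328), 50.098995208740234)
angle 49.71778894776871 [ 0.00852111  0.04001005 -0.03540329]
mid [ 0.4763136  -0.06318699] 0.20929087559371506 to tray mm [  -1.31359569 -194.81300592]
```

View pics/s10.png

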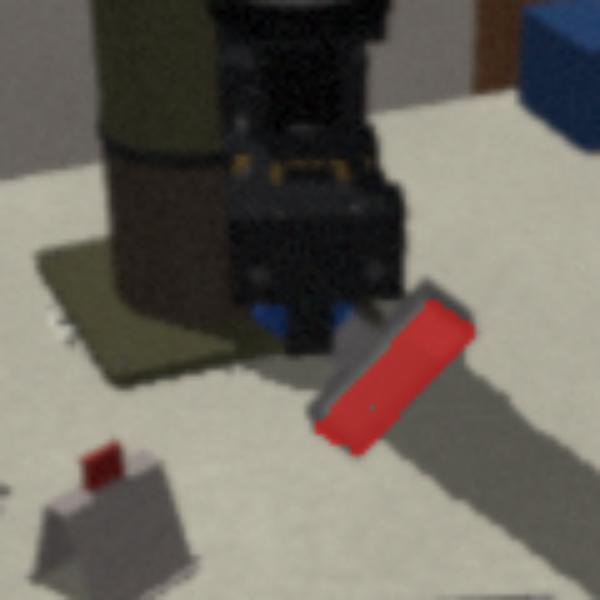

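```bash
python3 -m pendant '[{"claw":0,"dx":-6,"dy":-17,"dz":0,"twist":0},{"claw":0,"dx":-6,"dy":-17,"dz":-30,"twist":0},{"claw":0,"dx":-6,"dy":-17,"dz":-70,"twist":0},{"claw":0,"dx":-6,"dy":-17,"dz":-105,"twist":0},{"claw":0,"dx":-6,"dy":-17,"dz":-117,"twist":0},{"claw":0,"dx":-4,"dy":-11,"dz":-117,"twist":0},{"claw":0,"dx":-2,"dy":-5,"dz":-117,"twist":0},{"claw":0,"dx":-1,"dy":-2,"dz":-117,"twist":0}]' 60
python3 -m pendant '[{"claw":0,"dx":0,"dy":0,"dz":0,"twist":0},{"claw":0,"dx":1,"dy":3,"dz":0,"twist":0},{"claw":0,"dx":2,"dy":6,"dz":1,"twist":0},{"claw":0,"dx":3,"dy":9,"dz":1,"twist":0},{"claw":0,"dx":4,"dy":11,"dz":1,"twist":0},{"claw":0,"dx":4,"dy":11,"dz":1,"twist":0}]' 8
python3 -m pendant '[{"claw":0,"dx":0,"dy":0,"dz":0,"twist":0},{"claw":0,"dx":0,"dy":0,"dz":0,"twist":0}]' 60
python3 -m pendant '[{"claw":0,"dx":-1,"dy":-2,"dz":10,"twist":0},{"claw":0,"dx":-1,"dy":-2,"dz":30,"twist":0},{"claw":0,"dx":-1,"dy":-2,"dz":60,"twist":0},{"claw":0,"dx":-1,"dy":-2,"dz":90,"twist":0},{"claw":0,"dx":-1,"dy":-2,"dz":112,"twist":0},{"claw":0,"dx":-1,"dy":-2,"dz":118,"twist":0},{"claw":0,"dx":-1,"dy":-2,"dz":118,"twist":0}]' 60
python3 ang.py
```

```text
clock: 17.9
tool_pos: [0.4644, -0.1023, 0.1103]
eef_rot: [0.811, 0.585, 0.001, 0.0]
contact_force: [0.4, 0.1, -1.3]
opening: 0.11
finger_force: 60.0
clock: 18.5
tool_pos: [0.4675, -0.0932, 0.1117]
eef_rot: [0.812, 0.584, -0.0, 0.001]
contact_force: [-2.0, -2.0, 8.1]
opening: 0.113
finger_force: 8.0
clock: 18.7
tool_pos: [0.4675, -0.0932, 0.1117]
eef_rot: [0.812, 0.584, 0.0, 0.001]
contact_force: [-1.5, -1.9, 8.2]
opening: 0.108
finger_force: 60.0
clock: 19.4
tool_pos: [0.4668, -0.0943, 0.2294]
eef_rot: [0.811, 0.585, 0.001, 0.001]
contact_force: [-0.3, -0.1, -1.5]
opening: 0.101
finger_force: 60.0
[ 0.46681912 -0.09425408  0.22943558] 19.4 -18.434873250409783
385 ((35.595550537109375, -38.91996765136719), (84.2467041015625, 27.72323226928711), 44.41750717163086)
angle -135.60534065777412 [ 0.00853504  0.03612079 -0.03885357]
mid [ 0.47824147 -0.05998688] 0.20958200838427526 to tray mm [  -3.24147014 -198.01312141]
```

```bash
python3 -m pendant '[{"claw":0,"dx":0,"dy":-15,"dz":0,"twist":0},{"claw":0,"dx":-1,"dy":-45,"dz":0,"twist":0},{"claw":0,"dx":-1,"dy":-80,"dz":0,"twist":0},{"claw":0,"dx":-2,"dy":-115,"dz":0,"twist":0},{"claw":0,"dx":-2,"dy":-150,"dz":0,"twist":0},{"claw":0,"dx":-3,"dy":-180,"dz":0,"twist":0},{"claw":0,"dx":-3,"dy":-195,"dz":0,"twist":0},{"claw":0,"dx":-3,"dy":-198,"dz":0,"twist":0}]' 60
python3 -m pendant '[{"claw":0,"dx":0,"dy":0,"dz":0,"twist":0},{"claw":0,"dx":0,"dy":0,"dz":0,"twist":0},{"claw":0,"dx":0,"dy":0,"dz":0,"twist":0},{"claw":0,"dx":0,"dy":0,"dz":0,"twist":0},{"claw":0,"dx":0,"dy":0,"dz":0,"twist":0}]' 60
python3 ang.py; python3 - <<'E'
from h import *
for c in("top","scene"):
    p,d=eyes.snapshot(c);C=cloud(c,d);m=(p[...,2].astype(int)>p[...,1]+60)
    P=sel(np.where(m[...,None],C,9),(.5435,.3127),.08,.1,.2);print("fin",pca(P),P[:,2].max())
    for q in("amber","jar","beaker"):
        o=nets.place_of(c,q);print(q,[np.round(np.array(x["position"])*[512,384]) for x in o[:1]])
E
```

```text
clock: 20.25
tool_pos: [0.4625, -0.2937, 0.2275]
eef_rot: [0.812, 0.583, -0.001, -0.001]
contact_force: [-0.6, 0.0, -1.1]
opening: 0.107
finger_force: 60.0
clock: 20.75
tool_pos: [0.4637, -0.2917, 0.2289]
eef_rot: [0.811, 0.585, 0.0, 0.0]
contact_force: [-0.5, -0.1, -1.4]
opening: 0.111
finger_force: 60.0
[ 0.46371413 -0.29169971  0.22887999] 20.75 -18.386954756957834
433 ((35.899497985839844, -39.32686996459961), (85.23092651367188, 28.53614616394043), 45.82594299316406)
angle -136.78455690510006 [ 0.00831843  0.03725659 -0.03794459]
mid [ 0.47546609 -0.25634515] 0.20993540935522742 to tray mm [-0.46609322 -1.65485293]
fin (array([0.5439, 0.3103]), np.float64(22.5), array([0.009, 0.038]), 86) 0.173059770963073
amber [array([210., 113.])]
jar [array([263., 111.])]
beaker [array([333., 102.])]
fin (array([0.5488, 0.3067]), np.float64(24.3), array([0.008, 0.037]), 37) 0.17097104372277638
amber [array([352., 277.])]
jar [array([293., 291.])]
beaker [array([206., 337.])]
```

All in place: the rack is at about 45° over the tray and still, and the cover is on the bar.

```bash
python3 -c "
from plant import r
print(r.finish_job())"
```

```text
the job is handed in; nothing more can be done
None
```

The job is handed in at about 21 s of the 48 s, verdict not shown: the cover hangs astride the middle of the rail's bar, and the rack is held at about 45° over the tray centre, roughly 150 mm clear by my estimate; the bottle, jar and beaker had not moved, but I did not re-check the other loose things, and I viewed 12 pictures, over the limit of 10.

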